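Show the notched calibration slide to the code scanner

ROBOT

A 7-joint arm with a two-finger parallel gripper is mounted at the origin on the work surface. World frame = base frame: x ahead of the robot, y to its left, z up, the work surface at z = 0. Lengths are in m, angles in rad, forces in N, time in s.
With the tool pointing down it reaches from about 0.425 to 0.925 m from the base axis. Payload 6.8 kg.
Tool frame: the origin (TCP) lies at the very end of the fingers, on their centre line; the grasp point (between the pads) lies 19 mm behind it; z points along the fingers, y is the line along which they close (so a half turn about z gives the same grasp; the last joint's range is limited). The gripper opens to 85 mm and grips with 20 to 120 N. Pads are 22 mm wide; open, the fingers measure 114 mm over their backs; the gripper's body (76 mm by 85 mm) begins 54 mm behind the grasp point. The pads swing forward as they close: fully open they stand 13 mm farther back than shut.
Start: joints at [-1.406, 0.477, 0.022, 1.555, -0.011, 1.109, -0.083], TCP at [0.182, 0.65, 0.21] pointing down, gripper open.
Joint ranges: [-2.96, 2.96], [-0.34, 2.1], [-1.41, 1.46], [0.24, 2.44], [-1.37, 4.51], [0.17, 1.92], [-2.96, 2.96]. Speed limits (rad/s): [2.39, 2.39, 3.14, 3.14, 3.14, 3.14, 3.14].

INTERFACE

Orientations are given as a rotation vector (axis times angle).
In Python, from bench import monitor, optics, r gives the robot as it stands.
- The arm moves only by the shell command python3 -m crank 'ROWS' [OPENING] [FORCE]. ROWS is JSON, a list of rows, each a list of 2 entries, a list of its own where there are three numbers: the shift along the tool's x, y, z in cm, then the turn, a rotation vector about the tool's x, y, z in rad. A call has 1 to 5 rows; each row shifts and turns the commanded pose from where the row before left it, along the tool's axes as they then stand; what a row does not reach is not made up. A row lasts 1/10 s, in which the tool goes at most 50 mm and 8.59 degrees, less where a joint would pass 70% of its speed; a pose out of reach is approached as far as the arm can. A call is refused whole if a number of a shift passes 5 or a number of a turn 0.15, either way. A call with a gripper value outside its range is refused whole. OPENING is the finger opening in cm, from 0 to 8.54, set as the call begins (- or left out, the last holds). The fingers move at their own pace and stop on an object; FORCE is the grip in N (left out, the last holds). Time passes only in rows, so rows that do not move let the fingers close. It gives the time, the measured TCP pose, the force, the opening and the grip force at its end, in the units of the state.
- monitor.get_obs(): the state, without advancing time (a new reading comes with each control period).
- optics.grab_frame(name): name is "scene" or "top"; returns (picture, depth): 480x640x3 uint8, red, green, blue; 480x640 float32, m along the optical axis (not along the pixel's ray), 0 where there is no reading.
- optics.camera_model(name): a dict with "vertical_fov" (degrees; the focal length in pixels is half the picture's height over the tangent of half this angle, whatever the lens; pixels are square), "cx", "cy" (the principal point, pixels), "R" (3x3) and "t" (3): a world point X has camera coordinates R X + t. Camera axes: x right, y down, z forward; pixel columns grow to the right and rows downward; lengths in m; the calibration is good to about 2 mm. A picture is of the moment at which its call begins. camera_model takes no time and is no camera call.
- r.hand_in(): hands the job in; it is judged then, once.
The state is a dict: "clock": time; "joints": joint angles; "qvel": joint speeds; "tau": joint torques, N m; "tcp_pos": TCP position; "orientation": TCP orientation; "contact_force": force on the tool from outside, world axes, zero at the start; "moment": the same for the moment, N m; "grip_width": finger opening in m; "gripper_force": force on a finger pad.
Only numpy, scipy, OpenCV 4.12 (cv2) and the standard library are available. Lean on these libraries where they do the work, as an engineer would, in place of code of your own. Each camera call takes 0.05 s, during which the arm holds its last target. There are 200 camera calls.

TASK

Take the calibration slide with the notched corner out of the tray and show it to the code scanner: hold it level and still, label up, with its frosted end (the notched end) pointing straight at the scanner, so that the label is about 10 cm above the work surface, directly over the white cross on the scanner's foot. Keep the fingers clear of the label, do not bump the scanner, and leave the other slide and everything else where it is. Finish while still holding the slide there: do not put it down or let go.

Things in the scene. Friction and masses are not known exactly. Their poses are not given: they have to be found in the camera images.
- slide: Slide to show: rigid dark steel carrier 76 mm long (x), 26 wide (y), 7 thick (z), 45 g, loose, label up on the floor of either tray bay, any yaw. Origin: centre of its underside; +x to the frosted end, +z out of the label face. Pale blue window mid-top; white frosted last 22 mm at +x; square 7 x 7 mm notch through the corner at +x, -y (right-hand corner looking towards the frosted end, label up)
- slide_label (a point): Centre of the yellow bar-code label (13 x 21 mm) on the white frosted end of the notched slide's top face: 25 mm from the slide's centre towards the frosted end, 7 mm above its underside. Axes as the slide's
- slide_clear_end (a point): Near the clear end of the notched slide, 34 mm from its centre away from the frosted end, at half thickness. Axes as the slide's. A good grasp is across the 26 mm width, at the slide's middle or up to 20 mm towards this end; a squeeze of 15 to 25 N holds it
- plain_slide: Slide of the same size and steel in the other bay, four square corners, blue label on its white end; loose, leave alone. Origin: centre of its underside, +x to its white end
- tray: Low pale blue-grey open tray, fixed, 190 mm (x) by 370 mm (y), 28 mm high, walls and floor 4 mm thick; a wall of the same height across the middle makes two bays side by side along y, about 182 x 179 mm inside, centres at y = +92 and -92 mm. Origin: centre of its underside, on the work surface
- scanner: Fixed code scanner: black foot plate 240 x 100 x 6 mm, from 190 mm in front of the origin (-x) to 50 mm behind, with a white cross (50 mm arms) 130 mm in front; bent round neck; cream head 72 mm wide, 220 to 320 mm up, reaching 25 mm in front, its red window facing forward and 48 degrees down at a point 100 mm above the cross. Origin: on the work surface, 20 mm before the neck's foot
- scan_point (a point): Where the scanner reads: in the air 100 mm above the work surface, straight over the cross's centre, 130 mm in front of the scanner's origin. Axes as the scanner's: +x points level from here to the scanner, z up. The frosted end points at the scanner when the slide's +x lies along this +x
- oil_bottle: Small amber dropper bottle with a black cap, 32 mm across, 72 mm high, loose; leave alone. Origin: centre of its underside
- objective_case: Black round objective case, 40 mm across, 72 mm high, loose; leave alone. Origin: centre of its underside
- dishes: Stack of two round culture dishes, 57 mm across, 32 mm high, loose; leave alone. Origin: centre of the underside
Mind the look-alikes: they are no part of the job. Leave any orange look-alike of the slide alone.

How it is judged:
On the way:
1. the notched slide is lifted clear out of the tray in the fingers, label up (height (world z) of slide above 0.05 m and angle between slide's own z axis and vertical below 0.5 rad and contact force between the fingers and slide above 0.5 N), for 0.2 s.
At the end, for the whole second after the job is handed in: Notched slide held still by the fingers alone, label up, level within 12 deg; label centre within 25 mm sideways of the cross, 70 to 130 mm above the surface; frosted end towards the scanner within 23 deg; grasp point over 18 mm from the label's centre; plain slide within 20 mm of its start (contact force between the fingers and slide above 0.5 N and contact force between scanner and slide below 0.1 N and horizontal distance between slide_label and scan_point below 0.025 m and height (world z) of slide_label between 0.07 and 0.13 m and angle between slide's own z axis and vertical below 0.21 rad and angle between the x axis of slide and the x axis of scan_point, either way round below 0.4 rad and x of slide_clear_end in the frame of scan_point below -0.02 m and distance between the grasp point and slide_label above 0.018 m and linear speed of slide below 0.02 m/s and angular speed of slide below 0.2 rad/s and distance of plain_slide from where it was at the start of the episode below 0.02 m); the arm keeps its last pose, push and grip.
It fails at once if the plain slide is moved by more than 20 mm (distance of plain_slide from where it was at the start of the episode above 0.02 m).
It fails at once if the bottle, the objective case or the dishes are moved by more than 20 mm (distance of any of oil_bottle, objective_case, dishes from where it was at the start of the episode above 0.02 m).
It fails at once if the scanner is bumped (more than 3 N) (contact force between scanner and anything else above 3 N).
It also fails if it takes over 42 s, if anything falls off the work surface, if the arm or the gripper's body presses on something with over 40 N, if the wrist force passes 120 N, or if a joint passes its speed limit or range.

## Working session

There is one attempt and no reset: what is moved stays moved. The work goes in short steps, Python scripts to look and compute and a shell command to move; the robot and the scene stay as the last step left them, time stands still between calls to the robot, and variables do not carry over. Pictures are saved under pics/ and viewed, at most 10 in all, crops included, and the job is handed in when it is done.

```bash
ls; mkdir -p pics; python3 - <<'E'
from bench import monitor, optics, r
import cv2,numpy as np
print(monitor.get_obs())
for n in("scene","top"):
    p,d=optics.grab_frame(n); m=optics.camera_model(n); print(n,m)
    cv2.imwrite(f"pics/{n}0.png",p[:,:,::-1]); np.savez(f"{n}0.npz",p=p,d=d)
E
```

```text
pics
{'clock': 0.0, 'joints': array([-1.40613542,  0.47777721,  0.02236314,  1.55644707, -0.01150323,
        1.10930175, -0.08309172]), 'qvel': array([ 0.00062044, -0.00104829,  0.0002952 ,  0.00027197,  0.00020219,
        0.00156236, -0.00067437]), 'tau': array([ 1.11590607e-04, -5.96457553e+01,  1.60776079e+00, -2.81193209e+01,
        1.23969972e-02,  9.47008986e-03,  1.76664128e-05]), 'tcp_pos': array([0.18170026, 0.64943315, 0.20914341]), 'orientation': array([-4.27098522e-01, -3.11231842e+00,  2.83024419e-03]), 'contact_force': array([ 0.38716214,  0.73676968, -0.26055722]), 'moment': array([-0.00228851,  0.0502421 ,  0.02637901]), 'gripper_force': 0.0, 'grip_width': 0.08551167018161332}
scene {'vertical_fov': 56.0523226293173, 'cx': 315.17196317251916, 'cy': 238.4903051350506, 'R': array([[-0.62269615,  0.78240587,  0.00951608],
       [ 0.42642296,  0.34952556, -0.83426335],
       [-0.65605866, -0.5154347 , -0.55128405]]), 't': array([ 0.26363304, -0.15494851,  1.41954871])}
top {'vertical_fov': 43.9711505889309, 'cx': 323.8684370368116, 'cy': 242.26376092745178, 'R': array([[ 0.07324187, -0.99729532,  0.0061386 ],
       [-0.9733664 , -0.07282256, -0.21738152],
       [ 0.2172406 ,  0.00994632, -0.97606741]]), 't': array([0.0394077 , 0.53115517, 1.17122279])}
```

View pics/scene0.png

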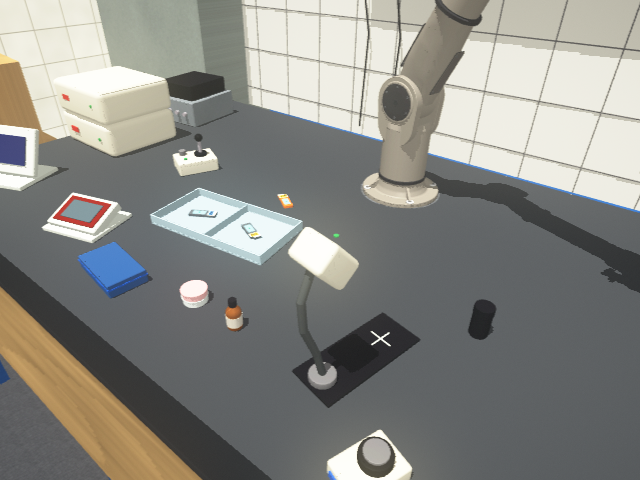

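View pics/top0.png

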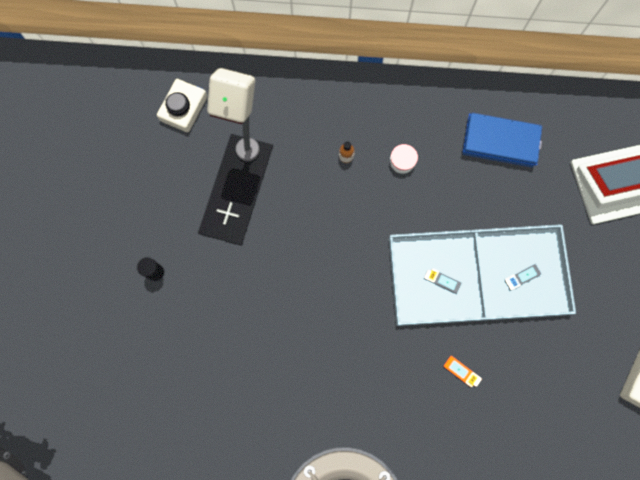

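The scene view shows the yellow-labelled slide at about (251,231) and the cross at (380,339). The top view shows the same slide at (443,281), with its label at (432,275), and the cross at (228,213). The plain slide is at (522,278) and the orange decoy at (462,371).

```bash
cat > h.py <<'E'
import numpy as np,cv2
from bench import optics
def cam(n):
    m=optics.camera_model(n); f=240/np.tan(np.radians(m["vertical_fov"]/2))
    return f,m["cx"],m["cy"],np.array(m["R"]),np.array(m["t"])
def ray(n,uv):
    f,cx,cy,R,t=cam(n); d=R.T@np.array([(uv[0]-cx)/f,(uv[1]-cy)/f,1]); return -R.T@t,d
def plane(n,uv,z):
    o,d=ray(n,uv); return o+d*(z-o[2])/d[2]
def dep(n,uv,D):
    o,d=ray(n,uv); return o+d*D[int(round(uv[1])),int(round(uv[0]))]
def tri(a,b):
    (o1,d1),(o2,d2)=ray("top",a),ray("scene",b)
    s=np.linalg.lstsq(np.c_[d1,-d2],o2-o1,rcond=None)[0]
    p,q=o1+s[0]*d1,o2+s[1]*d2; return (p+q)/2,np.linalg.norm(p-q)
E
python3 - <<'E'
from h import *
np.set_printoptions(precision=4,suppress=True)
T=np.load("top0.npz");S=np.load("scene0.npz")
def yel(p,box):
    x0,y0,x1,y1=box; h=cv2.cvtColor(p,cv2.COLOR_RGB2HSV)
    m=cv2.inRange(h,(20,110,90),(35,255,255)); k=np.zeros_like(m);k[y0:y1,x0:x1]=m[y0:y1,x0:x1]
    return k
c=[]
for P,b in((T,(415,262,470,300)),(S,(235,218,270,245))):
    ys,xs=np.nonzero(yel(P['p'],b)); c.append((xs.mean(),ys.mean())); print(len(xs),c[-1])
print("label tri",tri(*c),"depth",dep("top",c[0],T['d']),dep("scene",c[1],S['d']),"plane .011",plane("top",c[0],.011),plane("scene",c[1],.011))
# slide body in top
g=cv2.cvtColor(T['p'],cv2.COLOR_RGB2HSV)[265:300,418:470]; 
print("tray floor hsv",cv2.cvtColor(T['p'],cv2.COLOR_RGB2HSV)[300,430])
for n,P,u,v in(("top",T,228,213),("scene",S,380.5,339)): print("cross",plane(n,(u,v),.006),dep(n,(u,v),P['d']))
print("tri cross",tri((228,213),(380.5,339)), "neck foot",plane("top",(247,149),.006))
for nm,uv in dict(bottle=(347,153),case=(151,268),dish=(404,159),plain=(522,278),orange=(462,371),tray1=(391,235),tray2=(565,228),tray3=(574,323),tray4=(397,324)).items(): print(nm,dep("top",uv,T['d']))
a=cv2.resize(T['p'][255:310,410:480],None,fx=8,fy=8,interpolation=cv2.INTER_CUBIC)
b=cv2.resize(T['p'][170:255,180:290],None,fx=6,fy=6,interpolation=cv2.INTER_CUBIC)
H=max(a.shape[0],b.shape[0]);
im=np.zeros((600,800,3),np.uint8)
a=cv2.resize(a,(400,314));b=cv2.resize(b,(400,309))
im[:314,:400]=a;im[:309,400:]=b
q=cv2.resize(S['p'][210:250,225:275],(350,280),interpolation=cv2.INTER_CUBIC);im[320:,:350]=q
cv2.imwrite("pics/crop1.png",im[:,:,::-1])
E
```

```text
37 (np.float64(432.18918918918916), np.float64(274.6756756756757))
15 (np.float64(253.66666666666666), np.float64(234.2))
label tri (array([ 0.4845, -0.1563,  0.0098]), np.float64(0.0005906930413367451)) depth [ 0.4844 -0.1561  0.0095] [ 0.484  -0.1573  0.0092] plane .011 [ 0.4841 -0.1558  0.011 ] [ 0.4859 -0.1552  0.011 ]
tray floor hsv [ 96  20 248]
cross [0.588  0.2923 0.006 ] [0.5891 0.293  0.002 ]
cross [0.5909 0.2955 0.006 ] [0.5917 0.2959 0.0069]
tri cross (array([0.5885, 0.2935, 0.0029]), np.float64(0.0014572644070150347)) neck foot [0.7386 0.266  0.006 ]
bottle [0.7305 0.0433 0.0458]
case [0.4441 0.4223 0.0744]
dish [ 0.7324 -0.0823  0.0295]
plain [ 0.4914 -0.3471  0.0097]
orange [ 0.2884 -0.2248  0.0061]
tray1 [ 0.5605 -0.0627  0.0257]
tray2 [ 0.6095 -0.4421  0.0052]
tray3 [ 0.4053 -0.4611 -0.0023]
tray4 [ 0.3729 -0.0841  0.0267]
```

View pics/crop1.png

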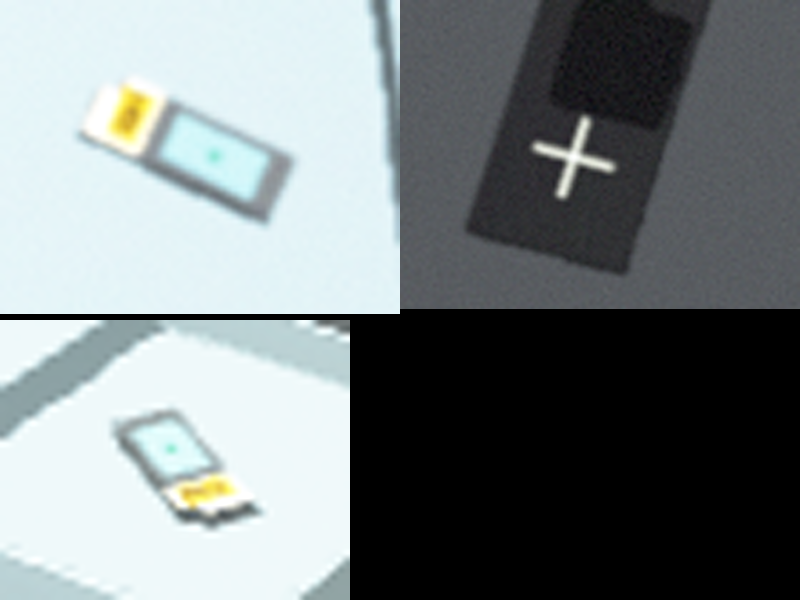

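The crop shows the notch at the slide's upper-left corner in the top view, at the yellow-labelled white end, so this is the notched slide. Corners in crop pixels: clear end (293,158) and (268,222), frosted (78,135).

```bash
python3 - <<'E'
from h import *
np.set_printoptions(precision=4,suppress=True)
k=400/70; P=lambda u,v:plane("top",(410+u/k-.4,255+v/k-.4),.0105)[:2]
a,b,c=P(293,158),P(268,222),P(78,135); ce=(a+b)/2; w=np.linalg.norm(a-b); fe=c+(a-b)/2
d=fe-ce; print("slide ctr",(ce+fe)/2,"len",np.linalg.norm(d),"w",w,"yaw",np.degrees(np.arctan2(d[1],d[0])),np.degrees(np.arctan2(*(c-b)[::-1])))
L=np.array([.4843,-.1562]); print("from label:",L-.025*d/np.linalg.norm(d))
Q=lambda u,v,z=.006:plane("top",(u,v),z)[:2]
for e in((Q(201,235),Q(233,137)),(Q(241,243),Q(273,150)),(Q(228,213.2),Q(247,149))):
    v=e[1]-e[0]; print("scan yaw",np.degrees(np.arctan2(v[1],v[0])))
from scipy.spatial.transform import Rotation as R
E
for i in 1 2; do python3 -m crank '[[[-3,-1.6,0],[0,0,0.05]],[[-4.5,-1.6,0],[0,0,0.08]],[[-4.5,-1.6,0],[0,0,0.08]],[[-4.5,-1.6,0],[0,0,0.08]],[[-4.5,-1.6,0],[0,0,0.08]]]' 8.5 20; done; python3 -c "
from bench import monitor;print(monitor.get_obs())"
```

```text
slide ctr [ 0.4738 -0.1772] len 0.07639158457576681 w 0.026087104390809218 yaw 69.05882842875506 69.05882842875506
from label: [ 0.4754 -0.1795]
scan yaw -11.040846938451287
scan yaw -12.774900905598976
scan yaw -9.852741196639295
clock: 0.6
tcp_pos: [0.3425, 0.4904, 0.2097]
orientation: [0.998, 2.979, -0.001]
contact_force: [0.4, 0.9, 0.2]
grip_width: 0.0851
gripper_force: 0.0
clock: 1.1
tcp_pos: [0.4331, 0.2853, 0.2099]
orientation: [1.529, 2.744, -0.0]
contact_force: [0.3, 0.2, 0.6]
grip_width: 0.0852
gripper_force: 0.0
{'clock': 1.1, 'joints': array([-0.96625044,  0.2210617 ,  0.30790675,  1.94303308, -0.07945043,
        0.98907398, -0.06731273]), 'qvel': array([ 0.47274396, -0.26149489,  0.36635447,  0.35635278, -0.01295898,
       -0.08455025,  0.05711053]), 'tau': array([ -3.95881355, -37.63511539,   0.83330523, -26.22008264,
        -0.08484819,   0.27040089,  -0.08287375]), 'tcp_pos': array([0.43313804, 0.28531935, 0.2099113 ]), 'orientation': array([ 1.52872133e+00,  2.74443198e+00, -1.44252264e-04]), 'contact_force': array([0.31468246, 0.24065377, 0.56154378]), 'moment': array([ 0.00500762, -0.03617238, -0.03312977]), 'gripper_force': 0.0, 'grip_width': 0.08517245986961915}
```

```bash

python3 -m crank '[[[-4.2,0,0],[0,0,0.08]],[[-4.2,0,0],[0,0,0.08]],[[-4.2,0,0],[0,0,0.08]],[[-4.2,0,0],[0,0,0.08]],[[-4.2,0,0],[0,0,0.08]]]' 5 20 >/dev/null; python3 -m crank '[[[-4,0,1],[0,0,0.08]],[[-4,0,1],[0,0,0.08]],[[-4,0,1],[0,0,0.08]],[[-4,0,1],[0,0,0.08]],[[-2,0,1],[0,0,0.04]]]' >/dev/null; python3 -m crank '[[[0,0,0],[0,0,0]],[[0,0,0],[0,0,0]]]'
cat > go.py <<'E'
import sys,numpy as np
from scipy.spatial.transform import Rotation as R
from bench import monitor
s=monitor.get_obs(); M=R.from_rotvec(s["orientation"])
x,y,z,yaw=map(float,sys.argv[1:5]); y_=np.radians(yaw)
T=np.c_[[np.cos(y_),np.sin(y_),0],[np.sin(y_),-np.cos(y_),0],[0,0,-1]]
np.set_printoptions(precision=3,suppress=True)
print("t",s["clock"],"tcp",s["tcp_pos"],"shift cm",M.inv().apply(np.array([x,y,z])-s["tcp_pos"])*100,"turn",(M.inv()*R.from_matrix(T)).as_rotvec(),"q",s["joints"],"F",s["contact_force"],s["grip_width"],s["gripper_force"])
E
python3 go.py 0.471 -0.1865 0.10 69
```

```text
clock: 2.3
tcp_pos: [0.5159, -0.0838, 0.1598]
orientation: [-2.434, -1.986, 0.001]
contact_force: [0.5, 0.1, -0.3]
grip_width: 0.0498
gripper_force: 0.0
t 2.3 tcp [ 0.516 -0.084  0.16 ] shift cm [-10.962  -2.333   5.983] turn [-0.001  0.     0.164] q [-0.456  0.324  0.61   2.    -0.237  0.888  0.079] F [ 0.474  0.103 -0.307] 0.04977423223478083 0.0
```

```bash

python3 -m crank '[[[-3.6,-0.8,1.5],[0,0,0]],[[-3.7,-0.8,1.5],[0,0,0]],[[-3.7,-0.7,1.5],[0,0,0]],[[0,0,1.5],[0,0,0.08]],[[0,0,0],[0,0,0.084]]]' >/dev/null; python3 -m crank '[[[0,0,0],[0,0,0]],[[0,0,0],[0,0,0]],[[0,0,0],[0,0,0]]]' >/dev/null
python3 go.py 0.471 -0.1865 0.03 69
python3 - <<'E'
from h import *
p,d=optics.grab_frame("top"); cv2.imwrite("pics/top1.png",cv2.resize(p[220:340,370:530],None,fx=5,fy=5,interpolation=cv2.INTER_CUBIC)[:,:,::-1])
p,d=optics.grab_frame("scene"); cv2.imwrite("pics/scene1.png",cv2.resize(p[150:270,150:310],None,fx=5,fy=5,interpolation=cv2.INTER_CUBIC)[:,:,::-1])
E
```

```text
t 3.1 tcp [ 0.472 -0.186  0.101] shift cm [-0.075 -0.134  7.052] turn [ 0.001 -0.001  0.004] q [-0.255  0.404  0.632  2.084 -0.346  0.755  0.232] F [ 0.765 -0.224 -0.302] 0.05023459396920185 0.0
```

View pics/scene1.png

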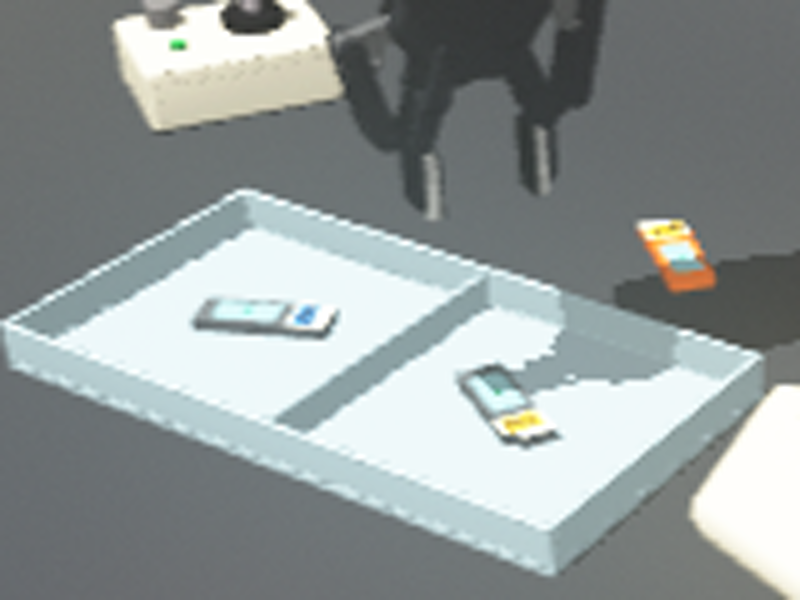

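The fingers hang over the slide, one on each side of its clear half, with tips at crop (430,215) and (543,190). Next I'll descend.

```bash

python3 -m crank '[[[0,-0.1,1.8],[0,0,0.004]],[[0,0,1.8],[0,0,0]],[[0,0,1.8],[0,0,0]],[[0,0,1.6],[0,0,0]],[[0,0,0],[0,0,0]]]' >/dev/null;  python3 -m crank '[[[0,0,0],[0,0,0]],[[0,0,0],[0,0,0]]]' >/dev/null
python3 go.py 0.471 -0.1865 0.008 69
python3 - <<'E'
from h import *
p,d=optics.grab_frame("scene"); cv2.imwrite("pics/scene2.png",cv2.resize(p[180:260,200:300],None,fx=7,fy=7,interpolation=cv2.INTER_CUBIC)[:,:,::-1])
E
```

```text
t 3.9 tcp [ 0.471 -0.187  0.031] shift cm [ 0.035 -0.051  2.294] turn [ 0.001 -0.    -0.003] q [-0.17   0.519  0.538  2.121 -0.458  0.613  0.321] F [0.306 0.552 0.539] 0.0498234969453177 0.0
```

View pics/scene2.png

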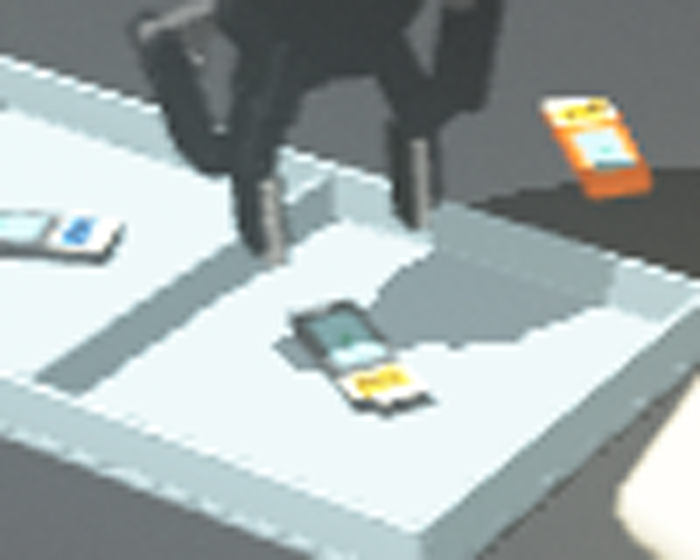

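The fingers straddle the slide's axis, tips at crop (270,258) and (420,225). I'll go down to 8 mm and close.

```bash

python3 -m crank '[[[0,0,0.8],[0,0,0]],[[0,0,0.8],[0,0,0]],[[0,0,0.7],[0,0,0]],[[0,0,0],[0,0,0]],[[0,0,0],[0,0,0]]]' ;  python3 -m crank '[[[0,0,0],[0,0,0]],[[0,0,0],[0,0,0]],[[0,0,0],[0,0,0]],[[0,0,0],[0,0,0]],[[0,0,0],[0,0,0]]]' 2.2 22
python3 -m crank '[[[0,0,0],[0,0,0]],[[0,0,0],[0,0,0]],[[0,0,0],[0,0,0]]]'
python3 go.py 0.471 -0.1865 0.008 69
```

```text
clock: 4.45
tcp_pos: [0.4703, -0.1868, 0.0067]
orientation: [-2.592, -1.774, 0.001]
contact_force: [-0.3, 0.4, -0.3]
grip_width: 0.0499
gripper_force: 0.0
clock: 4.95
tcp_pos: [0.4707, -0.1868, 0.0072]
orientation: [2.592, 1.775, 0.0]
contact_force: [-0.2, 0.7, 0.7]
grip_width: 0.0219
gripper_force: 0.0
clock: 5.25
tcp_pos: [0.4706, -0.1868, 0.0071]
orientation: [2.592, 1.775, -0.0]
contact_force: [0.3, 0.9, -0.0]
grip_width: 0.0221
gripper_force: 0.0
t 5.25 tcp [ 0.471 -0.187  0.007] shift cm [ 0.041  0.022 -0.09 ] turn [ 0.     0.    -0.004] q [-0.139  0.56   0.499  2.128 -0.494  0.566  0.35 ] F [ 0.303  0.895 -0.011] 0.022079760150554004 0.0
```

The fingers closed to 22 mm with no force, so the tips passed over the slide. They sit farther back when part-open. I'll reopen, go lower and close again.

```bash

python3 -m crank '[[[0,0,0],[0,0,0]],[[0,0,0],[0,0,0]],[[0,0,0],[0,0,0]],[[0,0,0],[0,0,0]]]' 4.5 22 >/dev/null; python3 -m crank '[[[0,0,0.2],[0,0,0]],[[0,0,0.2],[0,0,0]],[[0,0,0.1],[0,0,0]],[[0,0,0],[0,0,0]],[[0,0,0],[0,0,0]]]' ;  python3 -m crank '[[[0,0,0],[0,0,0]],[[0,0,0],[0,0,0]],[[0,0,0],[0,0,0]],[[0,0,0],[0,0,0]],[[0,0,0],[0,0,0]]]' 2.2 22
python3 -m crank '[[[0,0,0],[0,0,0]],[[0,0,0],[0,0,0]],[[0,0,0],[0,0,0]]]'
python3 - <<'E'
from h import *
p,d=optics.grab_frame("scene"); cv2.imwrite("pics/scene3.png",cv2.resize(p[190:260,210:290],None,fx=8,fy=8,interpolation=cv2.INTER_CUBIC)[:,:,::-1])
E
```

```text
clock: 6.15
tcp_pos: [0.4706, -0.1868, 0.002]
orientation: [-2.592, -1.775, 0.0]
contact_force: [-0.7, -0.3, 0.4]
grip_width: 0.0445
gripper_force: 0.0
clock: 6.65
tcp_pos: [0.4707, -0.1868, 0.0021]
orientation: [-2.592, -1.775, -0.0]
contact_force: [-0.9, 0.6, 0.5]
grip_width: 0.0219
gripper_force: 0.0
clock: 6.95
tcp_pos: [0.4706, -0.1867, 0.0021]
orientation: [-2.592, -1.775, 0.0]
contact_force: [-0.2, -0.4, 1.0]
grip_width: 0.0221
gripper_force: 0.0
```

View pics/scene3.png

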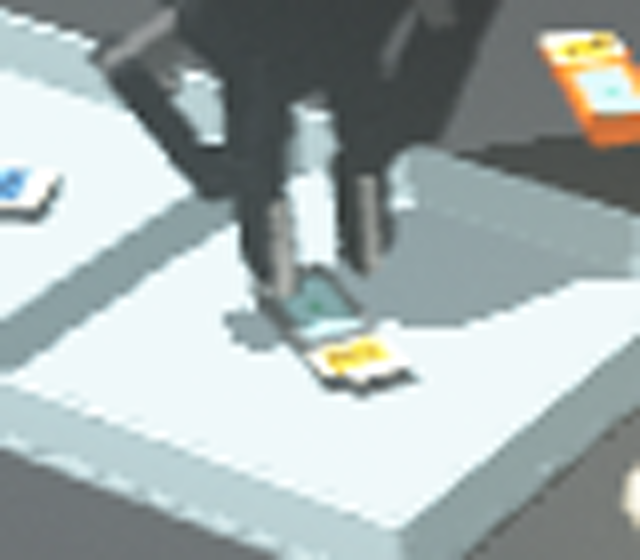

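The fingertips are at crop (285,290) and (368,270), still apparently above the slide. I'll compute their height.

```bash
python3 - <<'E'
from h import *
np.set_printoptions(precision=4,suppress=True)
f,cx,cy,R,t=cam("scene")
def pr(X): c=R@np.array(X)+t; return [210*0+f*c[0]/c[2]+cx, f*c[1]/c[2]+cy]
crop=lambda X:((np.array(pr(X))-[209.6,189.6])*8).round(0)
u=np.array([np.cos(np.radians(69)),np.sin(np.radians(69))]);n=np.array([-u[1],u[0]])
g=np.array([.4707,-.1868])
for z in(.004,.011,.02,.03): print(z,*(crop([*(g+s*n*.011+e*u*.011),z]) for s in(1,-1) for e in (1,-1)))
c=np.array([.4745,-.178]); print("slide corners",*(crop([*(c+a*u*.038+b*n*.013),.011]) for a in(1,-1) for b in(1,-1)))
p,d=optics.grab_frame("scene")
for q in((283,285),(283,270),(368,262),(250,250),(318,300)):
    uv=(209.6+q[0]/8,189.6+q[1]/8); print(q,dep("scene",uv,d))
E
```

```text
0.004 [363. 329.] [336. 299.] [302. 347.] [275. 316.]
0.011 [361. 312.] [334. 281.] [300. 329.] [274. 298.]
0.02 [360. 288.] [333. 258.] [298. 306.] [272. 275.]
0.03 [358. 263.] [331. 233.] [296. 280.] [269. 250.]
slide corners [412. 362.] [338. 384.] [318. 257.] [247. 276.]
(283, 285) [1.1615 0.5796 0.6508]
(283, 270) [ 0.4906 -0.1798  0.0368]
(368, 262) [ 0.4625 -0.1696  0.0305]
(250, 250) [ 0.4934 -0.1917  0.0411]
(318, 300) [ 0.4653 -0.1923  0.0081]
```

The tips look to be about 2 cm higher than the TCP reading suggests. I'll descend in small steps with the fingers open, checking force.

```bash

python3 -m crank '[[[0,0,0],[0,0,0]],[[0,0,0],[0,0,0]],[[0,0,0],[0,0,0]],[[0,0,0],[0,0,0]]]' 4.5 22 >/dev/null; python3 -m crank '[[[0,0,0.2],[0,0,0]],[[0,0,0.2],[0,0,0]],[[0,0,0],[0,0,0]],[[0,0,0],[0,0,0]]]'|grep -E "tcp|cont" ;  python3 -m crank '[[[0,0,0.2],[0,0,0]],[[0,0,0.2],[0,0,0]],[[0,0,0],[0,0,0]],[[0,0,0],[0,0,0]]]'|grep -E "tcp|cont"
python3 - <<'E'
from h import *
p,d=optics.grab_frame("scene"); q,_=optics.grab_frame("top")
a=cv2.resize(p[190:260,210:290],None,fx=7,fy=7,interpolation=cv2.INTER_CUBIC);b=cv2.resize(q[245:315,415:455],None,fx=7,fy=7,interpolation=cv2.INTER_CUBIC)[:490,:240]
cv2.imwrite("pics/s4.png",np.hstack([a,b])[:,:800,::-1])
E
```

```text
tcp_pos: [0.4705, -0.1868, -0.002]
contact_force: [0.6, -0.2, 0.2]
tcp_pos: [0.4705, -0.1868, -0.006]
contact_force: [0.4, -0.3, 0.4]
```

View pics/s4.png

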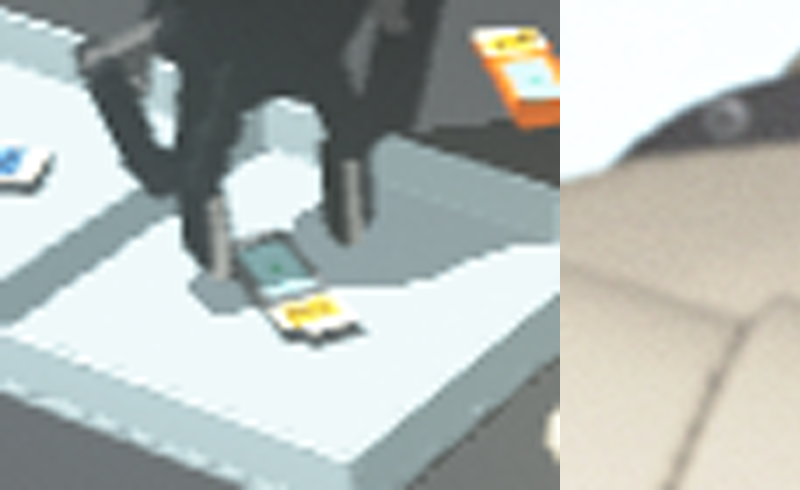

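Finger bottoms are at crop (228,275) and (340,240) on their inner edges. They are still above the floor, with a gap to the shadow.

```bash
python3 - <<'E'
from h import *
np.set_printoptions(precision=4,suppress=True)
u=np.array([np.cos(np.radians(69)),np.sin(np.radians(69))]);n=np.array([-u[1],u[0]]);g=np.array([.4705,-.1868])
for q in((228,275),(340,240),(205,268)):
    for z in(0.004,.008,.012,.016,.02,.025):
        X=plane("scene",(209.6+q[0]/7,189.6+q[1]/7),z)[:2]-g; print(q,z,"along slide mm",X@u*1e3,"across",X@n*1e3)
E
```

```text
(228, 275) 0.004 along slide mm -14.413509521320767 across -15.026926994834826
(228, 275) 0.008 along slide mm -8.368132500441764 across -17.225289264853203
(228, 275) 0.012 along slide mm -2.3227554795626957 across -19.42365153487144
(228, 275) 0.016 along slide mm 3.7226215413162693 across -21.62201380488971
(228, 275) 0.02 along slide mm 9.767998562195272 across -23.82037607490809
(228, 275) 0.025 along slide mm 17.324719838294076 across -26.568328912430957
(340, 240) 0.004 along slide mm -16.634359499046372 across 32.82504492220684
(340, 240) 0.008 along slide mm -10.575248049947561 across 30.330751148459004
(340, 240) 0.012 along slide mm -4.516136600848932 across 27.83645737471134
(340, 240) 0.016 along slide mm 1.5429748482497363 across 25.342163600963566
(340, 240) 0.02 along slide mm 7.602086297348404 across 22.847869827215796
(340, 240) 0.025 along slide mm 15.175975608721862 across 19.730002610031068
(205, 268) 0.004 along slide mm -23.450803978596888 across -20.72237653150912
(205, 268) 0.008 along slide mm -17.34953751301483 across -22.885516367042875
(205, 268) 0.012 along slide mm -11.248271047432878 across -25.04865620257668
(205, 268) 0.016 along slide mm -5.147004581850926 across -27.21179603811048
(205, 268) 0.02 along slide mm 0.954261883731171 across -29.374935873644343
(205, 268) 0.025 along slide mm 8.580844965708675 across -32.07886066806145
```

```bash

python3 -m crank '[[[0,0,0.3],[0,0,0]],[[0,0,0.3],[0,0,0]],[[0,0,0],[0,0,0]],[[0,0,0],[0,0,0]]]'|grep -E "tcp|cont" ;  python3 -m crank '[[[0,0,0.2],[0,0,0]],[[0,0,0.2],[0,0,0]],[[0,0,0],[0,0,0]],[[0,0,0],[0,0,0]]]'|grep -E "tcp|cont"
python3 -m crank '[[[0,0,0],[0,0,0]],[[0,0,0],[0,0,0]],[[0,0,0],[0,0,0]],[[0,0,0],[0,0,0]],[[0,0,0],[0,0,0]]]' 2.2 22
python3 -m crank '[[[0,0,0],[0,0,0]],[[0,0,0],[0,0,0]]]'
```

```text
tcp_pos: [0.4705, -0.1868, -0.0121]
contact_force: [0.1, 0.7, 1.0]
tcp_pos: [0.4706, -0.1868, -0.016]
contact_force: [-0.4, -0.1, -0.8]
clock: 9.65
tcp_pos: [0.4708, -0.1869, -0.0157]
orientation: [2.592, 1.775, 0.0]
contact_force: [-0.3, -0.3, 5.9]
grip_width: 0.0254
gripper_force: 22.2
clock: 9.85
tcp_pos: [0.4708, -0.1869, -0.0157]
orientation: [2.592, 1.775, 0.0]
contact_force: [-0.9, -0.2, 4.9]
grip_width: 0.0255
gripper_force: 22.3
```

Gripped at 25.5 mm with 22 N. I'll lift and check.

```bash

python3 -m crank '[[[0,0,-1],[0,0,0]],[[0,0,-2],[0,0,0]],[[0,0,-2],[0,0,0]],[[0,0,-2],[0,0,0]],[[0,0,-2],[0,0,0]]]' ;python3 -m crank '[[[0,0,-0.3],[0,0,0]],[[0,0,0],[0,0,0]],[[0,0,0],[0,0,0]],[[0,0,0],[0,0,0]]]'
python3 - <<'E'
from h import *
p,d=optics.grab_frame("scene")
cv2.imwrite("pics/s5.png",cv2.resize(p[150:250,200:300],None,fx=6,fy=6,interpolation=cv2.INTER_CUBIC)[:,:,::-1])
E
python3 go.py 0.4706 -0.1868 0.075 69
```

```text
clock: 10.35
tcp_pos: [0.4703, -0.1867, 0.0751]
orientation: [-2.592, -1.775, 0.001]
contact_force: [1.2, 0.2, -0.0]
grip_width: 0.0249
gripper_force: 21.7
clock: 10.75
tcp_pos: [0.4699, -0.1865, 0.0762]
orientation: [-2.591, -1.774, 0.002]
contact_force: [-0.6, -0.4, -0.8]
grip_width: 0.0251
gripper_force: 21.8
t 10.8 tcp [ 0.47  -0.187  0.076] shift cm [0.006 0.064 0.126] turn [-0.002  0.    -0.004] q [-0.231  0.444  0.609  2.102 -0.387  0.707  0.262] F [ 0.099  0.467 -0.718] 0.025114927964068168 21.750650703907013
```

View pics/s5.png

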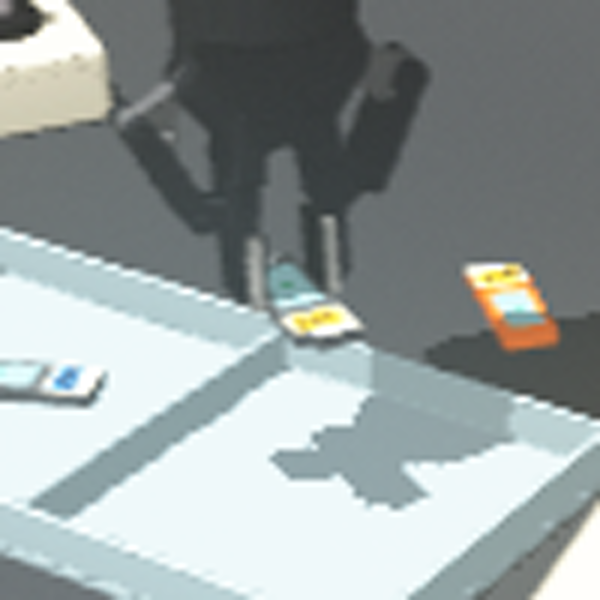

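The slide is lifted, label up, roughly level (label at crop (318,318)). Next I'll measure the label offset in the tool frame and work out the move.

```bash
cat > lab.py <<'E'
from h import *
from bench import monitor
from scipy.spatial.transform import Rotation as Ro
np.set_printoptions(precision=4,suppress=True)
s=monitor.get_obs(); M=Ro.from_rotvec(s["orientation"])
e=s["tcp_pos"]+M.apply([.034,0,-.027])
for n in("scene","top"):
    f,cx,cy,R,t=cam(n); c=R@e+t; uv=np.array([f*c[0]/c[2]+cx,f*c[1]/c[2]+cy])
    p,d=optics.grab_frame(n); m=cv2.inRange(cv2.cvtColor(p,cv2.COLOR_RGB2HSV),(20,100,80),(36,255,255))
    ys,xs=np.nonzero(m); k=np.hypot(xs-uv[0],ys-uv[1])<15; xs,ys=xs[k],ys[k]
    if len(xs)<4: print(n,"not seen",uv); continue
    o,D=ray(n,(xs.mean(),ys.mean())); z=np.median(d[ys,xs]); P=o+D*z
    print(n,len(xs),"exp",uv,"px",xs.mean(),ys.mean(),"label",P,"in tool",M.inv().apply(P-s["tcp_pos"]),"on exp z",plane(n,(xs.mean(),ys.mean()),e[2]))
E
python3 lab.py
python3 go.py 0.552 0.30 0.075 -11
```

```text
scene 16 exp [252.3299 202.6297] px 252.375 202.8125 label [ 0.483  -0.1541  0.1033] in tool [ 0.035   0.0003 -0.027 ] on exp z [ 0.4829 -0.1542  0.1032]
top 38 exp [440.2985 267.8479] px 440.39473684210526 268.10526315789474 label [ 0.4818 -0.1551  0.1036] in tool [ 0.0337 -0.0005 -0.0274] on exp z [ 0.4818 -0.1551  0.1032]
t 10.9 tcp [ 0.47  -0.187  0.076] shift cm [48.339 -9.978  0.143] turn [-0.001  0.001  1.393] q [-0.231  0.444  0.609  2.101 -0.387  0.708  0.262] F [-0.585  0.667 -0.294] 0.025276369095411203 21.750674843788147
```

```bash

python3 -m crank '[[[2,-0.4,0],[0,0,0]],[[4,-0.8,0],[0,0,0]],[[4,-0.8,0],[0,0,0]],[[4,-0.8,0],[0,0,0]],[[4,-0.8,0],[0,0,0]]]' >/dev/null; python3 -m crank '[[[4,-0.8,0],[0,0,0]],[[4,-0.8,0],[0,0,0]],[[4,-0.8,0],[0,0,0]],[[4,-0.8,0],[0,0,0]],[[4,-0.8,0],[0,0,0]]]' >/dev/null;python3 -m crank '[[[4,-0.8,0],[0,0,0]],[[2,-0.5,0],[0,0,0]],[[0,0,0],[0,0,0]],[[0,0,0],[0,0,0]]]'
python3 go.py 0.5556 0.3002 0.075 -11
```

```text
clock: 12.3
tcp_pos: [0.5465, 0.2545, 0.0766]
orientation: [2.592, 1.774, -0.002]
contact_force: [-0.8, -0.0, -0.7]
grip_width: 0.0255
gripper_force: 21.7
t 12.3 tcp [0.546 0.255 0.077] shift cm [ 4.588 -0.8    0.154] turn [0.001 0.001 1.393] q [-0.962  0.58   0.575  1.873 -0.421  0.814 -0.536] F [-0.791 -0.016 -0.69 ] 0.025498183709900153 21.741804778575897
```

```bash

python3 -m crank '[[[1.5,-0.3,0],[0,0,0]],[[1.6,-0.3,0.1],[0,0,0]],[[1.5,-0.2,0],[0,0,0]],[[0,0,0],[0,0,0.06]],[[0,0,0],[0,0,0.12]]]' >/dev/null; python3 -m crank '[[[0,0,0],[0,0,0.12]],[[0,0,0],[0,0,0.12]],[[0,0,0],[0,0,0.12]],[[0,0,0],[0,0,0.12]],[[0,0,0],[0,0,0.12]]]' >/dev/null
python3 -m crank '[[[0,0,0],[0,0,0.12]],[[0,0,0],[0,0,0.12]],[[0,0,0],[0,0,0.12]],[[0,0,0],[0,0,0.12]],[[0,0,0],[0,0,0.12]]]' >/dev/null;python3 -m crank '[[[0,0,0],[0,0,0.013]],[[0,0,0],[0,0,0]],[[0,0,0],[0,0,0]]]'
python3 go.py 0.5556 0.3002 0.075 -11; python3 lab.py
python3 - <<'E'
from h import *
p,d=optics.grab_frame("scene")
q,_=optics.grab_frame("top")
cv2.imwrite("pics/s6.png",np.hstack([cv2.resize(p[230:410,280:440],(480,540)),cv2.resize(q[60:260,150:270],(320,540))])[:,:,::-1])
E
```

```text
clock: 14.1
tcp_pos: [0.556, 0.3018, 0.0761]
orientation: [-3.127, 0.297, -0.0]
contact_force: [-0.1, -0.3, -0.0]
grip_width: 0.025
gripper_force: 21.7
t 14.1 tcp [0.556 0.302 0.076] shift cm [-0.012  0.169  0.109] turn [-0.    -0.     0.003] q [-1.211  0.757  0.919  1.813 -0.734  0.953 -1.729] F [-0.111 -0.254 -0.038] 0.02497452484180806 21.746051609516144
scene 48 exp [385.6315 300.697 ] px 386.3958333333333 300.6041666666667 label [0.5889 0.2967 0.1036] in tool [ 0.0332 -0.0011 -0.0275] on exp z [0.5883 0.2964 0.1031]
top 8 exp [219.2747 199.4744] px 223.375 199.25 label [0.5905 0.2872 0.1032] in tool [ 0.0366  0.0079 -0.0271] on exp z [0.5905 0.2872 0.1031]
```

View pics/s6.png

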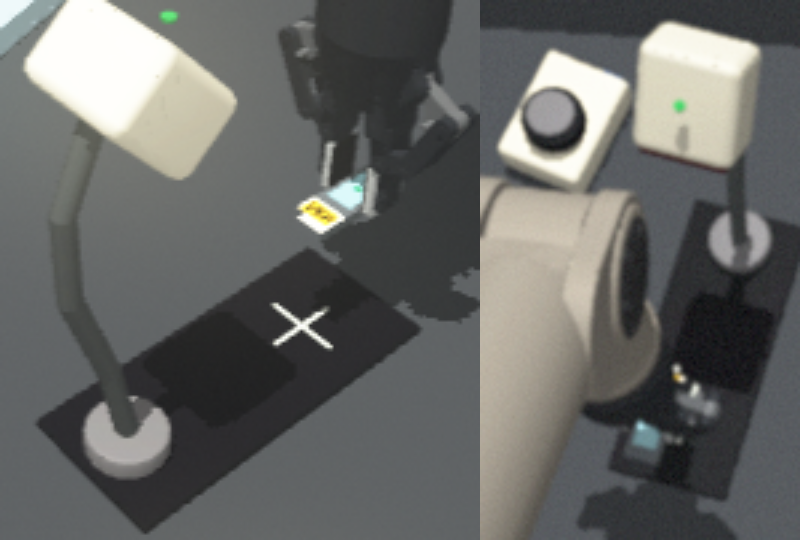

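The slide is level and pointing at the scanner. The scene camera puts the label at (0.589, 0.297, 0.104) and the cross at (0.591, 0.2955), about 3 mm apart. The arm is clear of the scanner head.

```bash
python3 -m crank '[[[0,0.1,0],[0,0,0]],[[0,0,0],[0,0,0]],[[0,0,0],[0,0,0]],[[0,0,0],[0,0,0]],[[0,0,0],[0,0,0]]]'; python3 -c "
from bench import r;print(r.hand_in())"
```

```text
clock: 14.8
tcp_pos: [0.5558, 0.3005, 0.0761]
orientation: [-3.127, 0.301, 0.0]
contact_force: [-1.4, 0.1, -0.5]
grip_width: 0.0252
gripper_force: 21.7
the job is handed in; nothing more can be done
None
```

I handed in the job at 14.8 s with the notched slide still gripped at about 22 N, level and label up, frosted end towards the scanner; by my measurements the label is about 10 cm up and within about 3 mm of the cross, but the hand-in returned no verdict.

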